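# Find the loose bolt on the gearbox cover and hold its cap open

### The job

Secure the gearbox cover first: push the sliding clamp fully home against it, then turn the clamp's lever a quarter turn to its stop to lock it. Then tap the three large hex bolts from above to find the loose one, which gives and stays down, and lift the cap directly behind that bolt to about 45 degrees or more; leave the other two caps shut and everything else on the bench where it is. Finish while holding that cap open with the fingers: it would fall shut if let go.

Things in the scene. Friction and masses are not known exactly. Their poses are not given: they have to be found in the camera images.
- fixture: steel fixture plate 12 mm thick, fixed to the bench, bearing a grey cast gearbox cover (x -115 to 85, y -135 to 135 mm in this frame, flat top 72 mm above the bench) with 3 bolts, 3 hinged caps, and a sliding clamp at its +y end. Origin on the bench under the cover's middle; x from the bolts to the cap hinges (about away from the robot), y along the bolt row, z up. Turned up to 0.2 rad
- bolt1_top (a point): centre of the top of the right-hand (-y) bolt's dark steel hex head, 21 mm across, 16 mm above the cover's flat top (88 mm above the bench), at fixture x -85, y -88 mm. All look alike. A tight bolt does not move (under 1 mm) when pressed; the loose one slides down about 7 mm under 3 N, stops and stays down
- bolt1 (a joint): how far the right-hand (-y) bolt has gone down, m: 0 at the start, about 0.007 once the loose one is tapped down
- cap1_grip (a point): mid-width, mid-thickness of the right-hand (-y) bolt's cap tongue, 14 mm from its free end, 100 mm above the bench when shut, fixture x -26, y -88. Steel tongue 16 mm wide (fixture y), 10 thick, fixture x -40 to 5; 23 mm free below; pinch its sides from above. It lifts a disc cap, 56 mm across, 8 thick, about 0.2 kg. Hinge axis along fixture y through fixture x 60, z 100 mm, 86 mm from the point
- cap1 (a joint): opening angle of the right-hand (-y) cap, rad: 0 shut (flat); opening lifts the tongue up and over in the fixture's +x direction; stops at 1.3; it falls shut when let go
- bolt2_top (a point): centre of the top of the middle bolt's dark steel hex head, 21 mm across, 16 mm above the cover's flat top (88 mm above the bench), at fixture x -85, y 0 mm. All look alike. A tight bolt does not move (under 1 mm) when pressed; the loose one slides down about 7 mm under 3 N, stops and stays down
- bolt2 (a joint): how far the middle bolt has gone down, m: 0 at the start, about 0.007 once the loose one is tapped down
- cap2_grip (a point): mid-width, mid-thickness of the middle bolt's cap tongue, 14 mm from its free end, 100 mm above the bench when shut, fixture x -26, y 0. Steel tongue 16 mm wide (fixture y), 10 thick, fixture x -40 to 5; 23 mm free below; pinch its sides from above. It lifts a disc cap, 56 mm across, 8 thick, about 0.2 kg. Hinge axis along fixture y through fixture x 60, z 100 mm, 86 mm from the point
- cap2 (a joint): opening angle of the middle cap, rad: 0 shut (flat); opening lifts the tongue up and over in the fixture's +x direction; stops at 1.3; it falls shut when let go
- bolt3_top (a point): centre of the top of the left-hand (+y) bolt's dark steel hex head, 21 mm across, 16 mm above the cover's flat top (88 mm above the bench), at fixture x -85, y 88 mm. All look alike. A tight bolt does not move (under 1 mm) when pressed; the loose one slides down about 7 mm under 3 N, stops and stays down
- bolt3 (a joint): how far the left-hand (+y) bolt has gone down, m: 0 at the start, about 0.007 once the loose one is tapped down
- cap3_grip (a point): mid-width, mid-thickness of the left-hand (+y) bolt's cap tongue, 14 mm from its free end, 100 mm above the bench when shut, fixture x -26, y 88. Steel tongue 16 mm wide (fixture y), 10 thick, fixture x -40 to 5; 23 mm free below; pinch its sides from above. It lifts a disc cap, 56 mm across, 8 thick, about 0.2 kg. Hinge axis along fixture y through fixture x 60, z 100 mm, 86 mm from the point
- cap3 (a joint): opening angle of the left-hand (+y) cap, rad: 0 shut (flat); opening lifts the tongue up and over in the fixture's +x direction; stops at 1.3; it falls shut when let go
- clamp_push (a point): middle of the flat outer (+y) face of the steel clamp block, 50 x 50 mm and 26 mm high on the 12 mm plate; 25 mm above the bench, at fixture x 0, y 280 mm minus its travel. Push towards fixture -y with 8 to 10 N. The lever's pivot post stands on the block's middle, 25 mm inwards from this face
- clamp (a joint): travel of the clamp block towards fixture -y, m: starts at 0 to 0.02, fully home (nose against the cover) at 0.05; stiff, stays where it is left
- lever_knob (a point): middle of the lever's upright round knob, 16 mm thick, from 51 to 91 mm above the bench, this point at 71 mm. It is 55 mm from the lever's upright pivot axis, which rides on the clamp block at fixture x 0, y 255 mm minus the clamp's travel. A flat arm 8 mm thick joins the pivot to the knob's foot
- lever (a joint): lever angle, rad: 0 unlocked (knob towards fixture -x, starts at 0 to 0.15), grows clockwise seen from above, 1.571 locked (knob towards fixture +y, at its stop); light (about 1 N at the knob), stays where it is left
- bearing_mid (a point): loose bearing ring, 40 mm across and 14 mm high, lying on the plate near the lever; its centre. Bystander
- nut_mid (a point): loose hex nut, 18 mm across and 10 mm high, lying on the casting between two caps; its centre. Bystander
- socket_center (a point): loose socket, 24 mm across and 30 mm high, standing on the plate beyond the clamp; its centre. Bystander
- wrench_grip (a point): loose wrench lying on the bench in front of the plate; point on its handle. Bystander
- driver_grip (a point): loose screwdriver lying on the bench to the right of the plate; point on its handle. Bystander
- oil_mid (a point): oil bottle, 60 mm across and 150 mm high, standing on the bench at the right; its centre. Bystander
- gear_mid (a point): loose gear wheel, about 98 mm across and 18 mm thick with a taller hub, lying on the bench at the left; its centre. Bystander

How it is judged:
On the way, in this order (a step that is already met when the one before it is completed fails the run):
1. the clamp is pushed home before its lever is turned (value of joint clamp above 0.046 m and value of joint lever below 0.4 rad), for 0.1 s.
2. the lever is turned to its stop, the clamp still home (value of joint clamp above 0.045 m and value of joint lever above 1.3 rad), for 0.1 s.
3. the loose bolt has been tapped down (value of joint any of bolt1, bolt2, bolt3 above 0.004 m), for 0.1 s.
At the end, for the whole second after the job is handed in: clamp home (within 5 mm) and lever locked (over 1.3 rad); the loose bolt is down (over 4 mm); its own cap is open by more than 0.65 rad and still, carried by the fingers (contact over 0.3 N); the other two caps are shut (under 0.1 rad) (all of step 2 and ((value of joint bolt1 above 0.004 m and value of joint cap1 above 0.65 rad and velocity of joint cap1 between -0.15 and 0.15 rad/s and contact force between the fingers and cap1 above 0.3 N and value of joint each of cap2, cap3 below 0.1 rad) or (value of joint bolt2 above 0.004 m and value of joint cap2 above 0.65 rad and velocity of joint cap2 between -0.15 and 0.15 rad/s and contact force between the fingers and cap2 above 0.3 N and value of joint each of cap1, cap3 below 0.1 rad) or (value of joint bolt3 above 0.004 m and value of joint cap3 above 0.65 rad and velocity of joint cap3 between -0.15 and 0.15 rad/s and contact force between the fingers and cap3 above 0.3 N and value of joint each of cap1, cap2 below 0.1 rad))); the arm keeps its last pose, push and grip.
It fails at once if lever turned to lock before the clamp is home (value of joint lever above 0.6 rad and value of joint clamp below 0.043 m).
It fails at once if a bolt pressed down before the cover is clamped and locked (value of joint any of bolt1, bolt2, bolt3 above 0.004 m and value of joint lever below 1.2 rad).
It fails at once if a cap lifted whose bolt has not been found loose ((value of joint cap1 above 0.25 rad and value of joint bolt1 below 0.004 m) or (value of joint cap2 above 0.25 rad and value of joint bolt2 below 0.004 m) or (value of joint cap3 above 0.25 rad and value of joint bolt3 below 0.004 m)).
It fails at once if a bystander moved by more than 30 mm (distance of any of bearing_mid, nut_mid, socket_center, wrench_grip, driver_grip, oil_mid, gear_mid from where it was at the start of the episode above 0.03 m).
It also fails if it takes over 72 s, if anything falls off the work surface, if the arm or the gripper's body presses on something with over 40 N, if the wrist force passes 120 N, or if a joint passes its speed limit or range.

### The arm

A 6-joint arm with a two-finger parallel gripper is mounted at the origin on the work surface. World frame = base frame: x ahead of the robot, y to its left, z up, the work surface at z = 0. Lengths are in m, angles in rad, forces in N, time in s.
With the tool pointing down it reaches from about 0.3 to 0.875 m from the base axis. Payload 6.4 kg.
Tool frame: the origin (TCP) lies at the very end of the fingers, on their centre line; the grasp point (between the pads) lies 19 mm behind it; z points along the fingers, y is the line along which they close (so a half turn about z gives the same grasp; the last joint's range is limited). The gripper opens to 85 mm and grips with 20 to 120 N. Pads are 22 mm wide; open, the fingers measure 114 mm over their backs; the gripper's body (76 mm by 85 mm) begins 54 mm behind the grasp point. The pads swing forward as they close: fully open they stand 13 mm farther back than shut.
Start: joints at [-1.366, 0.181, 1.607, -0, 1.354, -0.206], TCP at [0.23, -0.527, 0.231] pointing down, gripper open.
Joint ranges: [-2.99, 2.99], [-0.89, 2.07], [0.3, 2.58], [-1.14, 4.28], [0, 2.63], [-3.12, 3.12]. Speed limits (rad/s): [2.57, 2.57, 3.01, 3.14, 3.14, 3.14].

### API

Orientations are given as a rotation vector (axis times angle).
In Python, from workcell import env gives the robot as it stands. The module is installed in compiled form; this text tells all that it offers. Calls block until the motion is done:
- env.reach(position, orientation): joint-space move of the TCP to a pose.
- env.move_straight(position, speed=0.15, rot=None): straight line of the TCP; rot=None keeps the orientation; speed is the mean speed in m/s.
- env.move_j(angles): joint-space move.
- env.command_gripper(opening, grasp_force=None): opening from 0.0 (shut) to 1.0 (fully open); grasp_force is the grip in N (None keeps the last); returns when the fingers have stopped.
- env.pause(seconds).
- env.solve_ik(position, orientation): joint angles nearest the present ones, or None.
- env.get_obs(): the state.
- env.snapshot(name): name is "scene" or "top" or "wrist"; returns (picture, depth): 480x640x3 uint8, red, green, blue; 480x640 float32, m along the optical axis (not along the pixel's ray), 0 where there is no reading.
- env.camera_params(name): a dict with "fx", "fy", "cx", "cy" (pixels), "extrinsics" (4x4, takes a point from world to camera coordinates). Camera axes: x right, y up, looking along -z (the intrinsics and any distortion apply to the point x, -y, -z); pixel columns grow to the right and rows downward; lengths in m; the calibration is good to about 2 mm. The wrist camera is an equidistant fisheye: a pixel r from the principal point sees the ray r / f radians off the axis. A picture is of the moment at which its call begins: read the wrist's pose just before it. camera_params takes no time and is no camera call; for the wrist camera it gives the pose at the moment of the call.
A pose or a line that the arm cannot do raises env.IKError and nothing moves.
- env.job_done(): hands the job in; it is judged then, once.
The state is a dict: "t": time; "joint_pos": joint angles; "dq": joint speeds; "joint_efforts": joint torques, N m; "tcp_pos": TCP position; "eef_rot": TCP orientation; "contact_force": force on the tool from outside, world axes, zero at the start; "ft_torque": the same for the moment, N m; "opening": opening from 0.0 (shut) to 1.0 (fully open); "gripper_force": force on a finger pad.
Only numpy, scipy, OpenCV 4.12 (cv2) and the standard library are available. Lean on these libraries where they do the work, as an engineer would, in place of code of your own. Each camera call takes 0.05 s, during which the arm holds its last target. There are 200 camera calls.

## Working session

There is one attempt and no reset: what is moved stays moved. The work goes in short steps, each a Python script; the robot and the scene stay as the last script left them, time stands still between calls to the robot, and variables do not carry over. Pictures are saved under pics/ and viewed, at most 10 in all, crops included, and the job is handed in when it is done.

```bash
mkdir -p pics; ls; python3 - <<'E'
from workcell import env
import cv2,numpy as np
for n in ("scene","top"):
    p,d=env.snapshot(n); cv2.imwrite(f"pics/{n}.png",p[:,:,::-1]); np.savez(f"{n}.npz",p=p,d=d)
    print(n,env.camera_params(n))
print(env.get_obs())
E
```

```text
pics
scene {'fx': 480.4217246517058, 'fy': 480.4217246517058, 'cx': 313.4792962049279, 'cy': 235.3191061341072, 'extrinsics': array([[-0.71060369,  0.70342414, -0.01539069,  0.35938022],
       [-0.44032027, -0.42754019,  0.78951089,  0.16018058],
       [ 0.54878088,  0.56780618,  0.61354355, -1.56305649],
       [ 0.        ,  0.        ,  0.        ,  1.        ]])}
top {'fx': 438.02822973050223, 'fy': 438.02822973050223, 'cx': 310.1685795165161, 'cy': 240.20809813241243, 'extrinsics': array([[-9.24840854e-03, -9.99956641e-01, -1.08778336e-03,
        -1.00671425e-02],
       [ 9.84111528e-01, -9.29474111e-03,  1.77307949e-01,
        -5.23506496e-01],
       [-1.77310372e-01,  5.69316201e-04,  9.84154819e-01,
        -1.00679515e+00],
       [ 0.00000000e+00,  0.00000000e+00,  0.00000000e+00,
         1.00000000e+00]])}
{'t': 0.1, 'joint_pos': array([-1.36630741e+00,  1.81487052e-01,  1.60790990e+00, -2.93731734e-05,
        1.35377029e+00, -2.06330483e-01]), 'dq': array([ 1.07916406e-03, -1.33069370e-03, -2.07368763e-03, -4.80105550e-04,
       -9.48322143e-05,  6.59162838e-04]), 'joint_efforts': array([ 2.07049311e-04, -4.45880413e+01, -3.52239954e+01, -4.52196036e-04,
        4.08064574e-03, -2.48776360e-05]), 'tcp_pos': array([ 0.22952184, -0.52666859,  0.2304619 ]), 'eef_rot': array([-3.07400498e+00, -6.40473785e-01,  4.27502370e-05]), 'contact_force': array([-0.10665041,  1.20739981, -0.23995566]), 'ft_torque': array([-0.02223494,  0.03782913, -0.03379048]), 'gripper_force': 0.0, 'opening': 1.0023134523212163}
```

View pics/top.png

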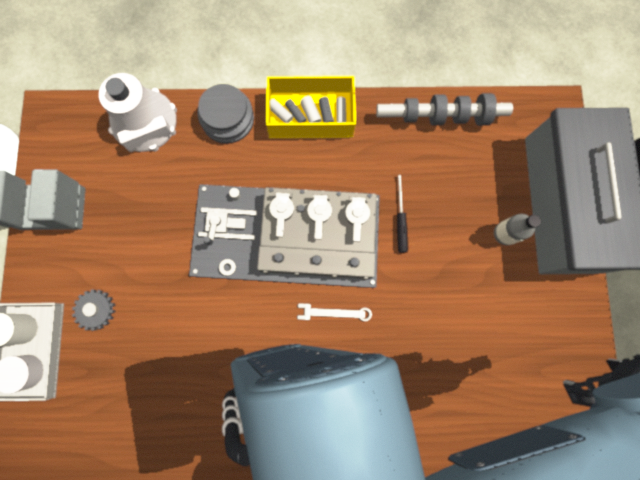

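View pics/scene.png

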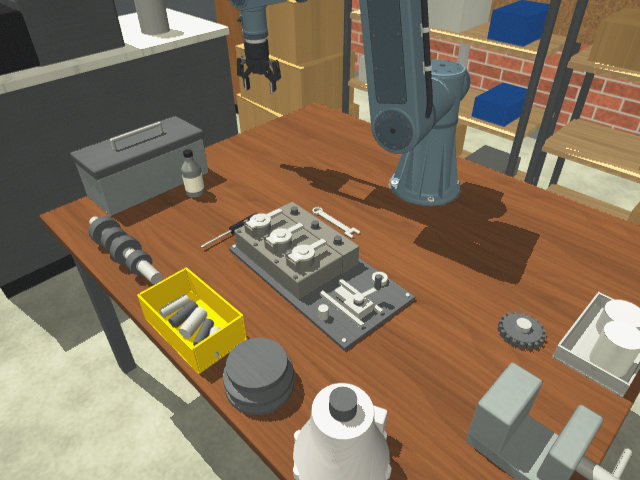

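The top view shows bolts at about (278,257), (316,260) and (354,262), the clamp post at about (217,222), the lever knob near (210,240), the socket at (234,193) and the bearing at (227,267). I'll get a coarse pose from the bolts, then look closer with the wrist camera.

```bash
cat > h.py <<'E'
from workcell import env
import numpy as np,cv2
from scipy.spatial.transform import Rotation as R
def ray(cp,uv,fish=False):
    x=(uv[0]-cp['cx'])/cp['fx'];y=(uv[1]-cp['cy'])/cp['fy']
    if fish:
        r=np.hypot(x,y)+1e-12; d=np.array([x/r*np.sin(r),-y/r*np.sin(r),-np.cos(r)])
    else: d=np.array([x,-y,-1.])
    E=cp['extrinsics']; return -E[:3,:3].T@E[:3,3],E[:3,:3].T@d
def onz(cp,uv,z,fish=False):
    o,d=ray(cp,uv,fish); return o+d*(z-o[2])/d[2]
def proj(cp,P,fish=False):
    E=cp['extrinsics'];p=E[:3,:3]@P+E[:3,3];x,y,z=p[0],-p[1],-p[2]
    if fish:
        r=np.hypot(x,y)+1e-12;t=np.arctan2(r,z);x,y,z=x/r*t,y/r*t,1
    return np.array([cp['cx']+cp['fx']*x/z,cp['cy']+cp['fy']*y/z])
def down(yaw): # tool z down, tool y axis (closing) at yaw+90deg in world
    return (R.from_euler('z',yaw)*R.from_rotvec([np.pi,0,0])).as_rotvec()
def fit(F,W): # 2D rigid fixture->world
    F=np.array(F);W=np.array(W)[:,:2];f=F-F.mean(0);w=W-W.mean(0)
    a=np.arctan2((f[:,0]*w[:,1]-f[:,1]*w[:,0]).sum(),(f*w).sum())
    c,s=np.cos(a),np.sin(a);M=np.array([[c,-s],[s,c]]);t=W.mean(0)-M@F.mean(0)
    return a,t,np.linalg.norm(W-(F@M.T+t),axis=1)
E
python3 - <<'E'
from h import *
z=np.load('top.npz');p=z['p'];cp=env.camera_params('top')
g=cv2.cvtColor(p,cv2.COLOR_RGB2GRAY).astype(float)
W=[]
for u,v in((354,262),(316,260),(278,257)):
    w=g[v-8:v+9,u-8:u+9]; m=np.clip(100-w,0,None)
    yy,xx=np.mgrid[v-8:v+9,u-8:u+9]; c=((xx*m).sum()/m.sum(),(yy*m).sum()/m.sum()); q=onz(cp,c,.084);W.append(q);print(c,q)
a,t,e=fit([(-.085,-.088),(-.085,0),(-.085,.088)],W);print(a,t,e)
cv2.imwrite('pics/topcrop.png',cv2.resize(p[175:295,180:390],None,fx=3.8,fy=3.8,interpolation=cv2.INTER_CUBIC)[:,:,::-1])
# wrist look from above the clamp half
M=R.from_euler('z',a).as_matrix()[:2,:2]
pos=M@[-.06,.07]+t
print(env.solve_ik([*pos,.42],down(a)))
env.reach([*pos,.42],down(a)); env.pause(.3)
cp=env.camera_params('wrist');w,d=env.snapshot('wrist');cv2.imwrite('pics/w1.png',w[:,:,::-1]);np.savez('w1.npz',p=w,d=d,**cp)
print(cp,env.get_obs()['tcp_pos'],env.get_obs()['t'])
E
```

```text
(np.float64(350.3900709219858), np.float64(263.5744680851064)) [ 0.46128574 -0.10680217  0.084     ]
(np.float64(312.0120481927711), np.float64(261.3855421686747)) [ 0.46717708 -0.01871788  0.084     ]
(np.float64(275.45454545454544), np.float64(260.1454545454545)) [0.47084001 0.0653407  0.084     ]
-0.05544508118763718 [ 0.55130366 -0.0247702 ] [0.00115484 0.00153378 0.00250888]
[-0.14147763 -0.08669791  1.51401454  0.          1.71427602  1.48476378]
{'fx': 371.64829954431775, 'fy': 371.64829954431775, 'cx': 326.3075527915886, 'cy': 241.11716041995558, 'extrinsics': array([[-0.05657354, -0.99839776,  0.00116371,  0.07609586],
       [ 0.95228614, -0.05431072, -0.30033557, -0.37324044],
       [ 0.29991756, -0.01588286,  0.95383289, -0.70681818],
       [ 0.        ,  0.        ,  0.        ,  1.        ]])} [0.49532261 0.0482065  0.41990739] 2.8083
```

View wrist.

View pics/w1.png

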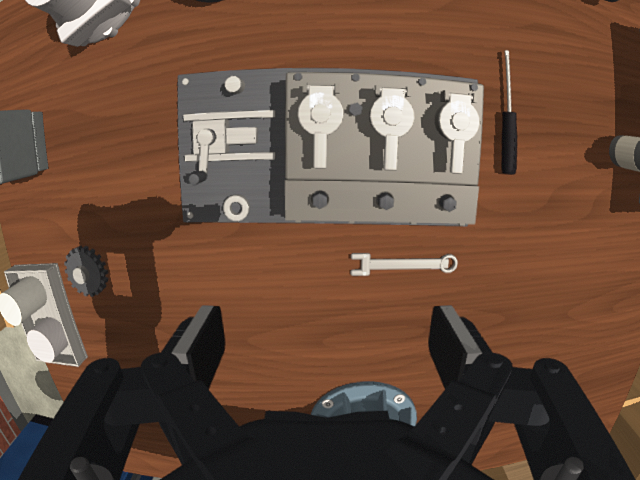

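View pics/topcrop.png

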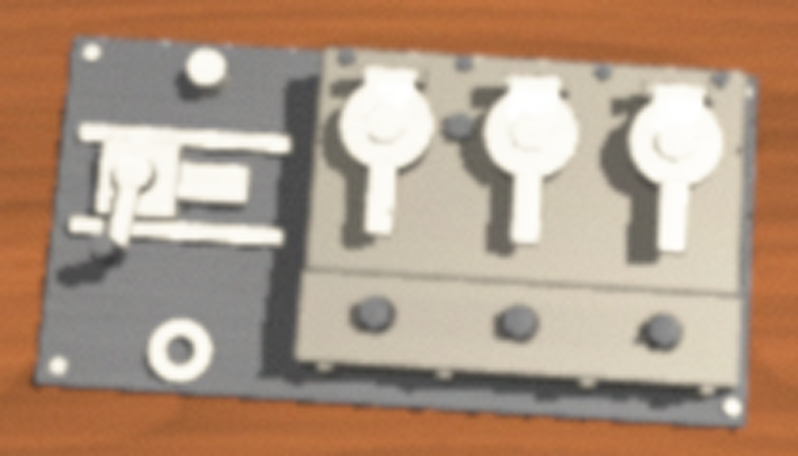

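The wrist view shows bolts at about (319,200), (386,201), (447,203), tongue ends at (320,168), (390,170), (457,173), and the block's left edge near x=193 with the knob at about (195,178). In the ×3.8 top crop, the bolts are at (375,313), (519,322), (662,330), the tongue ends at (378,234), (525,243), (672,251), and the block's outer edge runs (98,208) to (104,142). I'll fit both views.

```bash
python3 - <<'E'
from h import *
cp=env.camera_params('top');z=np.load('w1.npz');cw={k:z[k] for k in('fx','fy','cx','cy','extrinsics')}
F=[(-.085,.088),(-.085,0),(-.085,-.088),(-.04,.088),(-.04,0),(-.04,-.088)]
Z=[.088]*3+[.105]*3
c=lambda L:[(180+(u+.5)/3.8-.5,175+(v+.5)/3.8-.5) for u,v in L]
T=c([(375,313),(519,322),(662,330),(378,234),(525,243),(672,251)])
# wrist: subpixel dark centroid refinement of bolts
g=cv2.cvtColor(z['p'],cv2.COLOR_RGB2GRAY)
Wp=[]
for u,v in((319,199),(386,200),(447,202)):
    s=g[v-14:v+15,u-16:u+17]; n,l,st,ce=cv2.connectedComponentsWithStats((s<95).astype(np.uint8)); i=1+np.argmax(st[1:,4]);print(st[i],ce[i]+[u-16,v-14])
    Wp.append((u,v))
Wp+= [(320,168),(390,170),(457,173)]
WT=[onz(cp,q,h) for q,h in zip(T,Z)];WW=[onz(cw,q,h,True) for q,h in zip(Wp,Z)]
for W in(WT,WW,WT+WW):
    a,t,e=fit(F*(len(W)//6),W);print(a,t,e.round(4))
M=R.from_euler('z',a).as_matrix()[:2,:2]
inv=lambda P:((P[:2]-t)@M).round(4)
for q in c([(98,208),(104,142)]): print('block',inv(onz(cp,q,.038)))
print('blockW',[inv(onz(cw,q,.038,True)) for q in((193,154),(194,122))])
print('knobfootW',inv(onz(cw,(195,178),.091,True)),'T',inv(onz(cp,c([(103,248)])[0],.091)))
print('bearing',inv(onz(cp,c([(180,350)])[0],.026)),'socket',inv(onz(cp,c([(206,66)])[0],.042)), inv(onz(cw,(235,208),.026,True)),inv(onz(cw,(232,84),.042,True)))
d=z['d']
print('knobdepth',d[172:184:2,188:204:2].round(3))
E
```

```text
[  5   5  21  18 175] [316.85714286 198.29714286]
[  3   6  20  18 174] [380.59195402 200.02298851]
[  4   6  20  17 164] [443.14634146 202.21341463]
-0.07059426835054247 [ 0.55641022 -0.03457116] [0.0008 0.0005 0.0019 0.0004 0.0005 0.0007]
-0.0744585201405153 [ 0.55765568 -0.03487402] [0.0011 0.0017 0.004  0.0022 0.0018 0.0015]
-0.07251463400780633 [ 0.55703312 -0.03472186] [0.0013 0.0011 0.0019 0.0008 0.0008 0.0004 0.0019 0.0023 0.0043 0.0018
 0.0012 0.0013]
block [-0.0227  0.2739]
block [0.0208 0.2746]
blockW [array([-0.0257,  0.2736]), array([0.0213, 0.2707])]
knobfootW [-0.0543  0.2526] T [-0.0572  0.2546]
bearing [-0.1093  0.2149] socket [0.0745 0.2128] [-0.1098  0.2149] [0.073  0.2121]
knobdepth [[0.544 0.542 0.542 0.543 0.479 0.482 0.486 0.491]
 [0.546 0.545 0.468 0.467 0.469 0.473 0.478 0.484]
 [0.545 0.466 0.467 0.468 0.467 0.469 0.475 0.483]
 [0.545 0.469 0.468 0.468 0.468 0.469 0.471 0.481]
 [0.547 0.468 0.469 0.468 0.469 0.47  0.476 0.485]
 [0.548 0.469 0.469 0.468 0.47  0.472 0.485 0.548]]
```

```bash
cat >> h.py <<'E'
A=-.072;T=np.array([.5567,-.0347]);M=R.from_euler('z',A).as_matrix()[:2,:2]
def P(x,y,z): return np.array([*(M@[x,y]+T),z])
def inv(p): return np.array([*((np.asarray(p)[:2]-T)@M),p[2]])
def st():
    o=env.get_obs(); f=o['contact_force']; return inv(o['tcp_pos']),np.array([*(f[:2]@M),f[2]]),o
E
python3 - <<'E'
from h import *
rot=down(A+np.pi)
env.command_gripper(0,30)
env.reach(P(0,.312,.2),rot); print(env.get_obs()['joint_pos'].round(2))
env.move_straight(P(0,.312,.027),.15); env.pause(.2)
p,f0,o=st(); print(p.round(4),f0.round(2),o['opening'])
y=.300; env.move_straight(P(0,y,.027),.1)
while y>.225:
    y-=.002; env.move_straight(P(0,y,.027),.04)
    p,f,o=st(); f=f-f0; print(round(y,3),p.round(4),f.round(1),round(o['t'],2))
    if f[1]>22 : break
E
```

```text
[ 0.26  0.35  1.46 -0.    1.33 -1.24]
[0.0006 0.3122 0.028 ] [-0.38  0.44 -0.01] -0.0010882011923306482
0.298 [0.     0.2979 0.027 ] [ 0.2  0.3 -0.2] 7.91
0.296 [-1.00e-04  2.96e-01  2.69e-02] [ 0.5 -0.   0.7] 8.16
0.294 [0.     0.2939 0.027 ] [-0.2  1.1  0.4] 8.41
0.292 [0.     0.2919 0.027 ] [ 1.3 -0.5 -0. ] 8.66
0.29 [0.     0.2899 0.027 ] [ 0.2 -0.9 -0.3] 8.91
0.288 [0.    0.288 0.027] [ 0.2 -0.1  0.3] 9.16
0.286 [0.     0.2868 0.0271] [-0.5  5.1 -1.7] 9.41
0.284 [-0.      0.2849  0.0271] [ 0.4  5.3 -1.4] 9.66
0.282 [-0.      0.283   0.0271] [ 0.8  5.5 -0.9] 9.91
0.28 [0.     0.281  0.0272] [ 0.9  7.5 -1.1] 10.16
0.278 [0.     0.279  0.0272] [-0.9  6.8 -1. ] 10.41
0.276 [0.     0.277  0.0271] [ 1.7  5.7 -1.2] 10.66
0.274 [0.     0.275  0.0272] [ 0.3  6.  -1.9] 10.91
0.272 [0.     0.273  0.0272] [ 0.4  6.  -0.7] 11.16
0.27 [0.     0.271  0.0271] [ 0.3  4.5 -0.7] 11.41
0.268 [0.     0.269  0.0272] [ 0.1  6.2 -0.7] 11.66
0.266 [1.00e-04 2.67e-01 2.72e-02] [ 0.5  5.7 -1.3] 11.91
0.264 [0.     0.265  0.0272] [ 0.4  5.1 -1.7] 12.16
0.262 [0.     0.263  0.0272] [ 0.5  5.6 -1.8] 12.41
0.26 [0.     0.261  0.0272] [ 0.3  6.1 -1.1] 12.66
0.258 [0.     0.2589 0.0271] [ 1.3  5.4 -0. ] 12.91
0.256 [0.     0.257  0.0272] [ 0.3  5.8 -0.7] 13.16
0.254 [0.     0.255  0.0271] [ 0.4  6.2 -1. ] 13.41
0.252 [0.     0.253  0.0272] [ 0.7  5.5 -0.9] 13.66
0.25 [0.     0.251  0.0272] [ 0.2  5.8 -0.1] 13.91
0.248 [-0.      0.249   0.0271] [ 0.5  6.  -0.8] 14.16
0.246 [0.     0.247  0.0271] [ 0.8  5.  -0.9] 14.41
0.244 [0.     0.2449 0.0272] [ 1.1  6.  -0.7] 14.66
0.242 [0.     0.243  0.0272] [ 1.   5.6 -0.5] 14.91
0.24 [0.     0.2417 0.0272] [-0.3  9.2 -1.6] 15.16
0.238 [1.000e-04 2.415e-01 2.720e-02] [ 1.8 16.2 -2.7] 15.41
0.236 [0.     0.2412 0.0273] [ 1.9 22.9 -3.6] 15.66
```

```bash
python3 - <<'E'
from h import *
env.move_straight(P(0,.262,.027),.1); env.move_straight(P(0,.262,.16),.2)
L=.055;py=.205
def kn(th,z): return P(-L*np.cos(th),py+L*np.sin(th),z)
env.command_gripper(.38)
env.move_straight(kn(.09,.16),.2); 
cp=env.camera_params('wrist');w,d=env.snapshot('wrist');cv2.imwrite('pics/w2.png',w[:,:,::-1])
print(env.get_obs()['opening'],env.get_obs()['t'],proj(cp,kn(.09,.091),True),proj(cp,kn(0,.091),True),proj(cp,P(0,py,.05),True))
E
```

```text
0.37833022323582666 17.8667 [325.1933705  255.99642165] [317.03385279 255.65662684] [319.0614851  304.97915112]
```

View pics/w2.png

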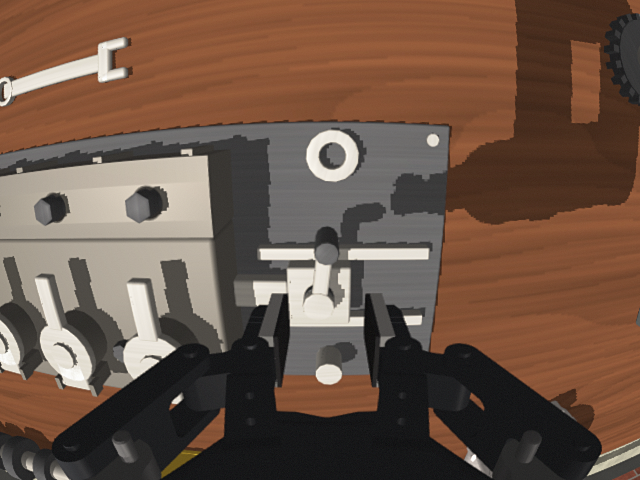

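The knob is at about (326,245), centred between the fingers in the closing direction; the bearing is at (332,155), well clear. Next I descend and sweep the arc.

```bash
python3 - <<'E'
from h import *
py=.205
def kn(th,z,L=.057): return P(-L*np.cos(th),py+L*np.sin(th),z)
env.move_straight(kn(.09,.064),.12); env.pause(.1)
p,f0,o=st(); print(p.round(4),f0.round(1))
for th in np.r_[np.arange(.2,1.55,.12),np.arange(1.58,1.95,.04)]:
    env.move_straight(kn(th,.064),.06 if th<1.55 else .03,rot=down(A+np.pi-min(th,1.57)))
    p,f,o=st(); f=f-f0; print(round(th,2),p.round(4),f.round(1),round(o['t'],2))
    if th>1.5 and f[0]<-7: break
w,d=env.snapshot('wrist');cv2.imwrite('pics/w3.png',w[:,:,::-1])
E
```

```text
[-0.0559  0.2103  0.0651] [0.7 0.3 0.2]
0.2 [-0.0555  0.2164  0.0646] [-0.3 -1.  -0.8] 19.27
0.32 [-0.054   0.2229  0.0642] [-0.8 -0.6 -0.6] 19.53
0.44 [-0.0516  0.2291  0.064 ] [-0.7 -0.4 -0.1] 19.8
0.56 [-0.0484  0.2351  0.064 ] [-0.8 -0.3 -0.7] 20.07
0.68 [-0.0444  0.2407  0.064 ] [-0.4 -0.7 -0.5] 20.33
0.8 [-0.0398  0.2457  0.064 ] [-0.4 -0.4 -0.9] 20.6
0.92 [-0.0346  0.2502  0.064 ] [-0.6 -1.4  0.4] 20.87
1.04 [-0.0289  0.2541  0.064 ] [ 0.1 -0.  -0.8] 21.13
1.16 [-0.0228  0.2572  0.064 ] [-0.6 -0.5  0.2] 21.4
1.28 [-0.0164  0.2596  0.064 ] [-0.8  0.6 -0.5] 21.67
1.4 [-0.0098  0.2611  0.064 ] [-1.3  0.4 -0.2] 21.93
1.52 [-0.003   0.2619  0.064 ] [-0.5 -1.   0.2] 22.2
1.58 [0.0004 0.262  0.064 ] [-0.7 -0.2 -0.3] 22.47
1.62 [0.0028 0.262  0.064 ] [-1.9  0.3 -0.5] 22.72
1.66 [0.0053 0.2617 0.064 ] [-1.8  0.5 -0.6] 22.97
1.7 [0.0075 0.2615 0.064 ] [-1.1  0.2 -0.5] 23.22
1.74 [0.0078 0.2615 0.0638] [-8.7  0.8  3.8] 23.47
```

View pics/w3.png

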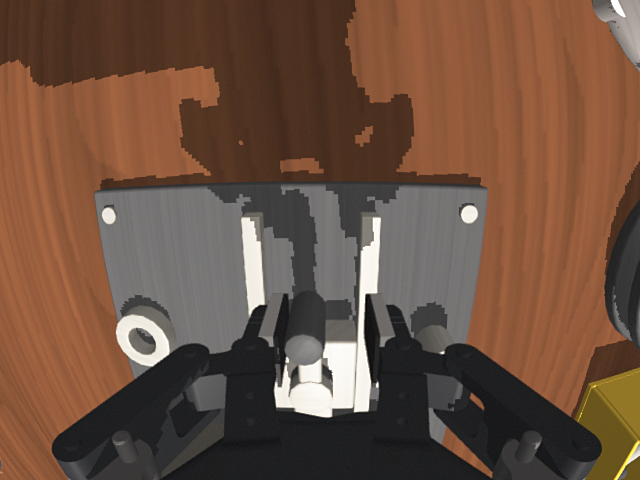

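The knob points along fixture +y at about (306,330) between the pads, against its stop: lever locked. Now the bolts.

```bash
python3 - <<'E'
from h import *
rot=down(A+np.pi)
p,_,_=st(); env.move_straight(P(0.003,p[1],.064),.1)
env.move_straight(P(0.003,p[1],.17),.2)
env.command_gripper(0,30)
loose=None
for i,yb in((3,.088),(2,0),(1,-.088)):
    env.reach(P(-.087,yb,.17 if i==3 else .125),rot) if i==3 else env.move_straight(P(-.087,yb,.115),.2)
    env.move_straight(P(-.087,yb,.096),.12); env.pause(.15)
    _,f0,_=st(); z=.092; log=[]
    while z>.079:
        env.move_straight(P(-.087,yb,z),.03); p,f,o=st(); fz=(f-f0)[2]; log.append((round(z,4),round(p[2],4),round(fz,1)))
        if fz>9: break
        z-=.0012
    print(i,round(o['t'],1),log)
    env.move_straight(P(-.087,yb,.115),.15)
    if p[2]<.0835: loose=i;break
print(loose)
E
```

```text
3 30.2 [(0.092, np.float64(0.0919), np.float64(-0.9)), (0.0908, np.float64(0.0907), np.float64(0.7)), (0.0896, np.float64(0.0895), np.float64(0.5)), (0.0884, np.float64(0.0883), np.float64(-0.2)), (0.0872, np.float64(0.0872), np.float64(0.2)), (0.086, np.float64(0.086), np.float64(0.9)), (0.0848, np.float64(0.0847), np.float64(-0.4)), (0.0836, np.float64(0.0835), np.float64(-0.2)), (0.0824, np.float64(0.0823), np.float64(0.7)), (0.0812, np.float64(0.0811), np.float64(1.2)), (0.08, np.float64(0.0809), np.float64(10.8))]
3
```

Bolt 3 stopped at 0.081, which is 7 mm down, but little resistance showed on the way. I'll tap bolt 2 to confirm that a tight one stops at 0.088, and look.

```bash
python3 - <<'E'
from h import *
yb=0
env.move_straight(P(-.087,yb,.115),.2);env.move_straight(P(-.087,yb,.094),.12); env.pause(.15)
_,f0,_=st(); z=.091; log=[]
while z>.084:
    env.move_straight(P(-.087,yb,z),.03); p,f,o=st(); fz=(f-f0)[2]; log.append((round(z,4),round(p[2],4),round(fz,1)))
    if fz>9: break
    z-=.0012
print(round(o['t'],1),log)
env.move_straight(P(-.087,yb,.15),.2)
env.command_gripper(.45)
env.reach(P(-.026,.088,.20),down(A+np.pi)); env.pause(.2)
cp=env.camera_params('wrist');w,d=env.snapshot('wrist');cv2.imwrite('pics/w4.png',w[:,:,::-1])
print(st()[2]['t'],st()[0],'tongue end',proj(cp,P(-.04,.088,.105),True),'bolts',[proj(cp,P(-.085,y,.088),True).round() for y in(.088,0,-.088)])
E
```

```text
32.9 [(0.091, np.float64(0.0911), np.float64(-0.8)), (0.0898, np.float64(0.0898), np.float64(-0.4)), (0.0886, np.float64(0.0885), np.float64(-0.5)), (0.0874, np.float64(0.088), np.float64(6.7)), (0.0862, np.float64(0.0879), np.float64(17.0))]
34.6083 [-0.02671836  0.08722661  0.19929723] tongue end [326.93443105 226.23511438] bolts [array([327., 156.]), array([202., 159.]), array([100., 167.])]
```

View pics/w4.png

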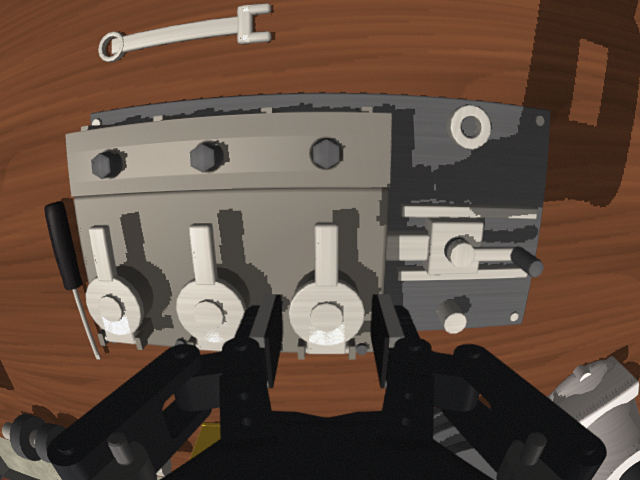

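Bolt 2 is tight at 0.088, so bolt 3 is the loose one. The tongue end is at (327,225) against a predicted (327,226), so the position is good; the lever is locked, with the knob at (527,262). Next I grasp and lift cap 3.

```bash
python3 - <<'E'
from h import *
env.move_straight(P(-.026,.088,.083),.12); env.command_gripper(0,35)
p,f,o=st(); print(p.round(4),f.round(1),o['opening'],o['gripper_force'])
for th in np.arange(.1,.96,.1):
    env.move_straight(P(.060-.086*np.cos(th),.088,.083+.086*np.sin(th)),.06)
    p,f,o=st(); print(round(th,2),p.round(4),f.round(1),round(o['opening'],3),round(o['gripper_force'],1),round(o['t'],1))
env.pause(.5)
for n in('scene','top'):
    w,d=env.snapshot(n); cv2.imwrite(f'pics/{n}2.png',w[:,:,::-1])
    if n=='scene': cv2.imwrite('pics/s2c.png',cv2.resize(w[150:370,200:440],None,fx=2.5,fy=2.5)[:,:,::-1])
E
```

```text
[-0.0253  0.0871  0.084 ] [-2.7 -5.5  4.5] 0.18077445239658393 35.999470353126526
0.1 [-0.025   0.0871  0.0919] [ 0.9 -4.6 -2.7] 0.174 35.0 36.4
0.2 [-0.0239  0.0871  0.1002] [ 1.3 -5.8 -1.4] 0.18 34.8 36.6
0.3 [-0.022   0.0871  0.1083] [ 1.  -5.3 -2.7] 0.182 34.7 36.9
0.4 [-0.0193  0.0871  0.1162] [-0.  -5.9 -2.4] 0.174 34.8 37.2
0.5 [-0.0158  0.0871  0.1239] [-0.1 -4.2 -2.1] 0.176 34.9 37.5
0.6 [-0.0114  0.0871  0.1311] [-1.2 -6.6 -2.1] 0.179 35.0 37.8
0.7 [-0.0063  0.0871  0.1379] [-1.1 -5.4 -1.8] 0.178 35.2 38.1
0.8 [-0.0006  0.0871  0.1441] [-1.6 -6.1 -1.7] 0.18 35.3 38.4
0.9 [0.0058 0.0871 0.1497] [-1.5 -5.1 -2.4] 0.173 35.3 38.7
```

View pics/s2c.png

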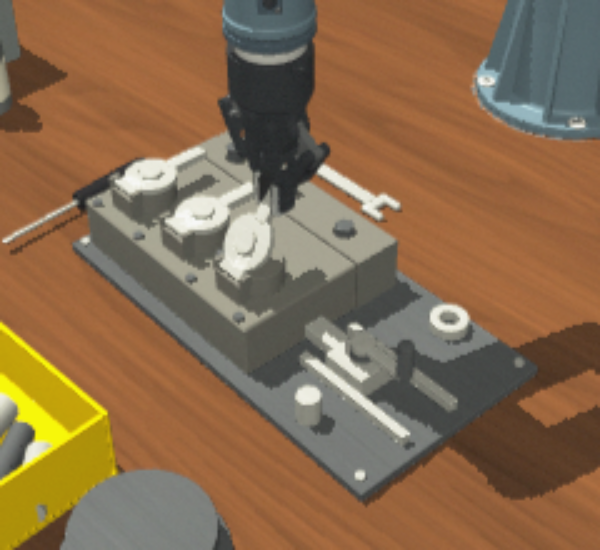

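The left cap stands open at about 50 degrees with its tongue held in the fingers at (262,215). The other two caps, at (150,178) and (203,215), are shut, and the clamp is home with the lever locked.

```bash
python3 -c "
from workcell import env
print(env.job_done())"
```

```text
the job is handed in; nothing more can be done
None
```

I pushed the clamp home, turned the lever to its stop, found the left-hand bolt (bolt 3) loose and tapped it down, then handed the job in holding cap 3 open at about 0.9 rad (50°). The judge returned no result, and I tapped bolt 2 (tight) as a check but not bolt 1.

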